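# Make up the glazing kit and the modelling kit in the pottery class

## Robot

A 7-joint arm with a two-finger parallel gripper is mounted at the origin on the work surface. World frame = base frame: x ahead of the robot, y to its left, z up, the work surface at z = 0. Lengths are in m, angles in rad, forces in N, time in s.
With the tool pointing down it reaches from about 0.425 to 0.8 m from the base axis. Payload 8.3 kg.
Tool frame: the origin (TCP) lies on the centre line of the jaws, within the pads' length; the fingertips stand 11 mm ahead of it and the grasp point (between the pads) lies 8 mm behind it; z points along the fingers, y is the line along which they close (so a half turn about z gives the same grasp; the last joint's range is limited). The gripper opens to 85 mm and grips with 20 to 120 N. Pads are 22 mm wide; open, the fingers measure 114 mm over their backs; the gripper's body (76 mm by 85 mm) begins 54 mm behind the grasp point. The pads swing forward as they close: fully open they stand 13 mm farther back than shut.
Start: joints at [1.184, 0.383, 0.016, 1.37, -0.006, 1.388, -0.046], TCP at [0.199, -0.592, 0.242] pointing down, gripper open.
Joint ranges: [-2.95, 2.95], [-0.25, 2.06], [-1.52, 1.56], [0.18, 2.33], [-1.44, 4.58], [0.02, 2.06], [-3.01, 3.01]. Speed limits (rad/s): [2.39, 2.39, 3.01, 3.01, 3.14, 3.14, 3.14].

## Interface

Orientations are given as a 3x3 rotation matrix whose columns are the frame's x, y, z axes.
In Python, from workcell import r gives the robot as it stands.
- The arm moves only by the tool play_rows, never from a script. Its argument "series" is a list of rows, each an object of numbers: "x", "y", "z": the shift along the world's x, y, z in units of 75 cm (1.0 is 75 cm); "wx", "wy", "wz": the turn, a rotation vector about the world's x, y, z in units of 360 degrees (1.0 is 360 degrees). A call has 1 to 12 rows; each row shifts and turns the commanded pose from where the row before left it; what a row does not reach is not made up. A row lasts 1/8 s, in which the tool goes at most 62.5 mm and 10.7 degrees, less where a joint would pass 70% of its speed; a pose out of reach is approached as far as the arm can. A call with a number of a shift or a turn outside -1 to 1 is refused whole. A call with a gripper value outside its range is refused whole. "gripper" is the opening, from 0 (shut) to 1 (fully open), set as the call begins (left out, the last holds). The fingers move at their own pace and stop on an object; "grip_force" is the grip in N (left out, the last holds). Time passes only in rows, so rows that do not move let the fingers close. It gives the time, the measured TCP pose, the force, the opening and the grip force at its end, in the units of the state.
- r.read_state(): the state, without advancing time (a new reading comes with each control period).
- r.get_image(name): name is "scene" or "top"; returns a dict with "frame" (400x640x3 uint8, red, green, blue), "depth" (400x640 float32, m along the optical axis (not along the pixel's ray), 0 where there is no reading), "mtx" (3x3 intrinsics, pixels), "position" and "attitude" of the camera in the world. Camera axes: x right, y down, z forward; pixel columns grow to the right and rows downward; lengths in m; the calibration is good to about 2 mm. A picture is of the moment at which its call begins.
- r.job_done(): hands the job in; it is judged then, once.
The state is a dict: "time_s": time; "joint_positions": joint angles; "qd": joint speeds; "effort": joint torques, N m; "position": TCP position; "eef_rot": TCP orientation; "force": force on the tool from outside, world axes, zero at the start; "ft_torque": the same for the moment, N m; "width": opening from 0.0 (shut) to 1.0 (fully open); "finger_force": force on a finger pad.
Only numpy, scipy, OpenCV 4.12 (cv2) and the standard library are available. Lean on these libraries where they do the work, as an engineer would, in place of code of your own. Each camera call takes 0.05 s, during which the arm holds its last target. There are 200 camera calls.

## Task

Make up two kits from the stock on the pottery table. The red tray is the glazing kit: lay the flat brush in its long trough and stand the blue-lidded and the yellow-lidded jar upright, one in each square well; the white tray is the modelling kit: lay the rolling pin in its trough and set the steel ring cutter flat in either of its square wells. Put each thing down rather than dropping it, and leave the green-lidded jar, the black-lidded jar and the terracotta pinch pot standing where they are.

Things in the scene. Friction and masses are not known exactly. Their poses are not given: they have to be found in the camera images.
- red_tray: Low red tray, fixed, 147 (x) by 170 (y) by 14 mm tall; walls and floor 3 mm. Origin: centre of its underside, z up. Its -x half (robot's side) is the trough, 66 (x) by 164 mm (y) inside, centred at x = -37.5, y = 0 mm. Its +x half is two nearly square wells, 72 (x) by 80.5 mm (y) inside, centred at x = 34.5, y = -41.8 and +41.8 mm.
- white_tray: Low white tray, fixed, 147 (x) by 170 (y) by 14 mm tall; walls and floor 3 mm. Origin: centre of its underside, z up. Its -x half (robot's side) is the trough, 66 (x) by 164 mm (y) inside, centred at x = -37.5, y = 0 mm. Its +x half is two nearly square wells, 72 (x) by 80.5 mm (y) inside, centred at x = 34.5, y = -41.8 and +41.8 mm.
- blue_jar: Lidded glaze jar, round, 62 mm tall, standing upright: white body 45 mm across with a blue band, blue screw lid 47 mm across on its top 16 mm. About 0.11 kg. Belongs in the red tray. Origin: centre of its underside, z up.
- yellow_jar: Lidded glaze jar, round, 62 mm tall, standing upright: white body 45 mm across with a yellow band, yellow screw lid 47 mm across on its top 16 mm. About 0.11 kg. Belongs in the red tray. Origin: centre of its underside, z up.
- cutter: Plain ring-shaped steel clay cutter, open at both ends, 56 mm across outside, wall 2.5 mm, 40 mm tall, standing on its edge like a short tube with its axis upright. 0.06 kg. Belongs in the white tray. Origin: on its axis at the underside, z up.
- brush: Flat glaze brush lying flat, 140 mm long along its x, bristles towards +x: blue handle 16 mm wide and 10 mm thick from x = -70 to +25 mm, then steel ferrule and dark bristles 24 mm wide. 0.04 kg. Belongs in the red tray. Origin: the middle of its length, on the handle, 5 mm above what it lies on; z up.
- rolling_pin: Small wooden rolling pin lying down, 140 mm long along its x: pale barrel 36 mm in diameter and 92 mm long in the middle, a turned darker handle 21 mm across and 24 mm long at each end. 0.10 kg; it can roll. Belongs in the white tray. Origin: the middle of it, on its axis, 18 mm above what it lies on; x runs along the pin.
- green_jar: Lidded glaze jar, round, 62 mm tall, standing upright: white body 45 mm across with a green band, green screw lid 47 mm across on its top 16 mm. About 0.11 kg. Not wanted; stays where it is. Origin: centre of its underside, z up.
- black_jar: Lidded glaze jar, round, 62 mm tall, standing upright: white body 45 mm across with a black band, black screw lid 47 mm across on its top 16 mm. About 0.11 kg. Not wanted; stays where it is. Origin: centre of its underside, z up.
- pinch_pot: Small open terracotta bowl (bisque pinch pot), 60 mm across, 40 mm tall. Fragile, not wanted; stays where it is. Origin: centre of its underside, z up. (Round things in the stock stand at least 25 mm apart; all other equipment stands at x > 0.78 m or |y| > 0.45 m.)

How it is judged:
By the outcome, as a careful person would: the job done as asked, in the order asked, and still so for the second after the job is handed in, with the robot touching nothing.
It also fails if it takes over 109 s, if anything falls off the work surface, if the arm or the gripper's body presses on something with over 40 N, if the wrist force passes 120 N, or if a joint passes its speed limit or range.

## Working session

There is one attempt and no reset: what is moved stays moved. The work goes in short steps, Python scripts to look and compute and a tool call to move; the robot and the scene stay as the last step left them, time stands still between calls to the robot, and variables do not carry over. Pictures are saved under pics/ and viewed, at most 14 in all, crops included, and the job is handed in when it is done.

Besides the shell and the picture viewer there is one more tool, called after "Emit:" as name(argument=value, ...) on one line, values as JSON. play_rows: Moves the arm, as the interface text tells. Its arguments: {"type":"object","properties":{"series":{"type":"array"},"gripper":{"type":"number"},"grip_force":{"type":"number"}},"required":["series"]}

```bash
mkdir -p pics; cat > h.py <<'E'
import numpy as np, cv2
from workcell import r
def grab(n,save=None):
    d=r.get_image(n)
    if save: cv2.imwrite('pics/'+save,d['frame'][:,:,::-1])
    v,u=np.mgrid[:400,:640]; K=d['mtx']; z=d['depth']
    P=np.stack([(u-K[0][2])/K[0][0]*z,(v-K[1][2])/K[1][1]*z,z],-1)
    W=P@np.array(d['attitude']).T+np.array(d['position'])
    W[z==0]=np.nan
    return d,W
E
python3 - <<'E'
from h import *
for n in('top','scene'):
    d,W=grab(n,n+'0.png'); np.savez(n+'0.npz',f=d['frame'],W=W); print(n,d['position'],d['attitude'],d['mtx'])
s=r.read_state();print({k:np.round(v,3) for k,v in s.items()})
E
```

```text
top [ 0.50002202 -0.0112335   1.14203303] [[ 0.01166413 -0.99883272  0.04687366]
 [-0.99958635 -0.01041488  0.02680781]
 [-0.02628833 -0.04716696 -0.99854104]] [[459.91680234   0.         321.8228056 ]
 [  0.         459.91680234 197.75801622]
 [  0.           0.           1.        ]]
scene [ 1.4808084  -0.26673605  0.80398688] [[ 0.26230838  0.58975587 -0.76379469]
 [ 0.96498215 -0.16190024  0.20639224]
 [-0.00193751 -0.79118666 -0.61157168]] [[508.7220233    0.         314.19463213]
 [  0.         508.7220233  209.82034805]
 [  0.           0.           1.        ]]
{'time_s': np.float64(0.1), 'joint_positions': array([ 1.184,  0.384,  0.016,  1.371, -0.006,  1.388, -0.047]), 'qd': array([ 0.   , -0.001,  0.   , -0.001, -0.001, -0.   , -0.   ]), 'effort': array([ 3.0000e-03, -6.2914e+01,  8.4800e-01, -3.7276e+01,  1.7000e-02,
        1.0000e-02, -0.0000e+00]), 'position': array([ 0.199, -0.592,  0.241]), 'eef_rot': array([[ 0.948,  0.318, -0.001],
       [ 0.318, -0.948,  0.002],
       [-0.   , -0.002, -1.   ]]), 'force': array([-0.277,  0.905,  0.003]), 'ft_torque': array([ 0.007, -0.018,  0.022]), 'finger_force': np.float64(0.0), 'width': np.float64(1.0)}
```

View pics/top0.png

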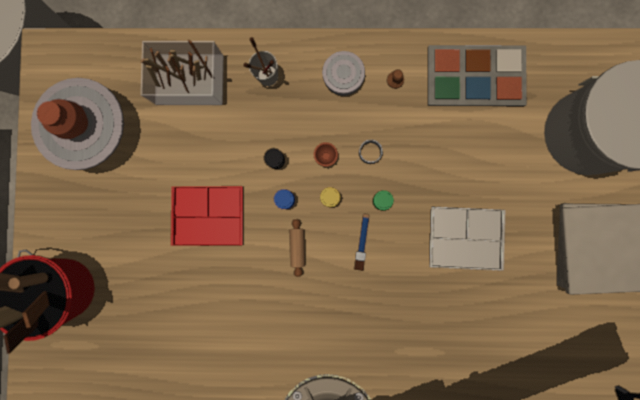

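View pics/scene0.png

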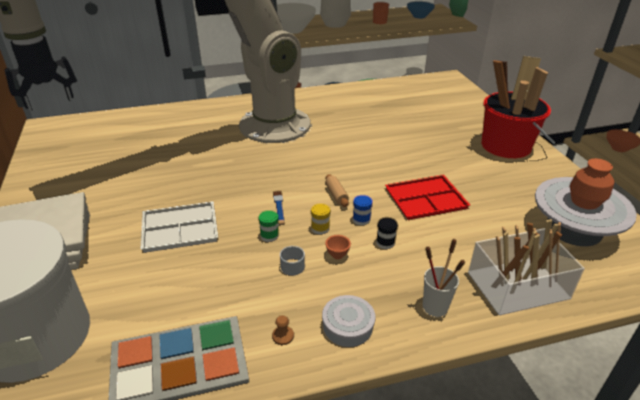

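The top view shows the red tray at (207,216), white tray (467,238), blue (285,199), yellow (330,197), green (384,200), black (275,158), pot (326,154), cutter (371,152), pin (297,248) and brush (362,241, bristles at the bottom). The scene view agrees with it.

```bash
cat > m.py <<'E'
from h import *
def obj(W,box,z0,z1,f=None,col=None):
    u0,u1,v0,v1=box; w=W[v0:v1,u0:u1].reshape(-1,3); m=(w[:,2]>z0)&(w[:,2]<z1)
    w=w[m]; 
    if len(w)<5: return None
    c,s,a=cv2.minAreaRect(w[:,:2].astype(np.float32)*1000)
    return len(w),np.round(c,1),np.round(s,1),round(a,1),'med z',round(float(np.median(w[:,2])),4),'mean',np.round(w[:,:2].mean(0)*1000,1)
B=dict(blue=(268,302,182,216,.054,.075),yellow=(314,347,181,214,.054,.075),green=(367,401,183,217,.054,.075),black=(258,292,142,175,.054,.075),
 pot=(308,345,137,172,.03,.06),cutter=(354,388,136,170,.028,.055),pin=(283,312,214,282,.008,.06),pinbarrel=(283,312,214,282,.025,.06),brush=(350,374,208,275,.005,.03),
 red=(165,250,180,252,.009,.03),white=(424,512,200,276,.009,.03))
if __name__=='__main__':
    W=np.load('top0.npz')['W']
    print('table z',np.nanmedian(W[300:340,150:300,2]),np.nanmedian(W[170:185,300:420,2]))
    for k,b in B.items(): print(k,obj(W,b[:4],b[4],b[5]))
    # brush by pixel rows
    f=np.load('top0.npz')['f']
    w=W[208:275,350:374]; 
    for v in range(208,275,6):
        q=W[v,350:374]; m=q[:,2]>.005; print(v,np.round(q[m].mean(0)*1000,1) if m.any() else None, m.sum())
    W2=np.load('scene0.npz')['W']; q=W2.reshape(-1,3)
    for k,c in dict(blue=(.495,.08),yellow=(.5,-.02),green=(.5,-.15),black=(.58,.1),cutter=(.6,-.12),pin=(.37,.05),red=(.45,.27),white=(.4,-.35)).items():
        pass
    for n,(x0,x1,y0,y1,z0,z1) in dict(red=(.3,.6,.15,.4,.009,.025),white=(.3,.56,-.5,-.23,.009,.025),tops=(.3,.75,-.2,.2,.055,.075)).items():
        m=(q[:,0]>x0)&(q[:,0]<x1)&(q[:,1]>y0)&(q[:,1]<y1)&(q[:,2]>z0)&(q[:,2]<z1); w=q[m]
        if n!='tops': print('scene',n,cv2.minAreaRect(w[:,:2].astype(np.float32)*1000))
        else:
            im=np.zeros((500,500),np.uint8); ij=((w[:,:2]-[.3,-.25])*1000).astype(int); im[ij[:,0],ij[:,1]]=255
            im=cv2.morphologyEx(im,cv2.MORPH_CLOSE,np.ones((9,9)))
            _,_,st,c=cv2.connectedComponentsWithStats(im); 
            for s,cc in zip(st[1:],c[1:]): print('scene top',s,cc[1]+300,cc[0]-250)
E
python3 m.py
```

```text
table z -0.0005018793720650283 3.3184082704917905e-05
blue (309, array([548.2, 108.5]), array([45.1, 44.6]), 0.3, 'med z', 0.0621, 'mean', array([547.9, 109.1]))
yellow (308, array([ 5.539e+02, -2.000e-01]), array([44.8, 44.8]), 1.1, 'med z', 0.0623, 'mean', array([5.54e+02, 1.00e-01]))
green (323, array([ 548.2, -126.1]), array([44.8, 47.3]), 0.9, 'med z', 0.0623, 'mean', array([ 548. , -125.3]))
black (315, array([646., 135.]), array([46.1, 45.8]), 20.6, 'med z', 0.0622, 'mean', array([645.7, 134.7]))
pot (197, array([658.6,  12. ]), array([56.8, 56.6]), 46.7, 'med z', 0.0394, 'mean', array([660.7,  12.1]))
cutter (100, array([667.2, -96.2]), array([53.1, 55.1]), 89.6, 'med z', 0.0388, 'mean', array([666.4, -96.5]))
pin (701, array([431.1,  79.6]), array([138.7,  35.7]), 3.2, 'med z', 0.0315, 'mean', array([432.3,  78.6]))
pinbarrel (575, array([432.6,  79.3]), array([135.5,  33.9]), 3.2, 'med z', 0.0327, 'mean', array([431.6,  78.9]))
brush (425, array([448.2, -81.8]), array([142.1,  51.3]), 0.6, 'med z', 0.0093, 'mean', array([441.6, -79.4]))
red (640, array([506.4, 304.9]), arra
[... 270 characters left out ...]
9. ] 8
232 [470.2 -82.7  10.8] 7
238 [455.5 -80.5   9. ] 7
244 [440.9 -82.3  10.4] 7
250 [426.2 -81.4   8.5] 7
256 [411.5 -73.    9.5] 11
262 [396.8 -73.6   8.4] 9
268 [382.2 -69.2   9. ] 6
274 None 0
scene red ((507.7109375, 304.0684814453125), (155.90696716308594, 181.97149658203125), 0.913999617099762)
scene white ((458.8747253417969, -334.7033386230469), (177.8769073486328, 155.61228942871094), 88.181640625)
scene top [  99  225   49   51 1700] 548.9635294117647 -127.86823529411765
scene top [ 334  225   48   51 1643] 549.3237979306148 107.2793670115642
scene top [ 225  228   47   52 1718] 554.442374854482 -1.6001164144353766
scene top [ 360  324   48   49 1704] 647.875 133.3274647887324
```

```bash
cat > c.py <<'E'
from h import *
D=r.get_image('top'); K=D['mtx'];R=np.array(D['attitude']);p=np.array(D['position'])
def proj(uv,z):
    uv=np.asarray(uv,float); d=np.c_[(uv[:,0]-K[0][2])/K[0][0],(uv[:,1]-K[1][2])/K[1][1],np.ones(len(uv))]@R.T
    return (p+d*((z-p[2])/d[:,2])[:,None])[:,:2]*1000
def rect(mask,box,z):
    m=np.zeros((400,640),np.uint8);u0,u1,v0,v1=box; m[v0:v1,u0:u1]=mask[v0:v1,u0:u1]*255
    m=cv2.morphologyEx(m,cv2.MORPH_OPEN,np.ones((3,3)))
    v,u=np.nonzero(m); P=proj(np.c_[u,v],z); return P,cv2.minAreaRect(P.astype(np.float32))
f=D['frame'].astype(int); hsv=cv2.cvtColor(D['frame'],cv2.COLOR_RGB2HSV).astype(int); H,S,V=hsv[...,0],hsv[...,1],hsv[...,2]
fmt=lambda a:(np.round(a[0],1),np.round(a[1],1),round(a[2],2))
if __name__=='__main__':
    print('red',fmt(rect(((H<5)|(H>174))&(S>180)&(V>90),(160,255,175,255),.012)[1]))
    print('white',fmt(rect((S<55)&(V>110),(420,515,198,280),.012)[1]))
    P,a=rect((H>95)&(H<125)&(S>120),(348,378,205,265),.01); print('brush handle',fmt(a))
    c,ev=P.mean(0),np.linalg.svd(P-P.mean(0),full_matrices=0)[2][0]; print(c,ev,np.degrees(np.arctan2(ev[1],ev[0])))
    print('V brush col', [tuple(f[v,361]) for v in (246,252,258,264,268,272)])
    W=np.load('top0.npz')['W'][212:280,283:312].reshape(-1,3); w=W[W[:,2]>.028,:2]*1000
    ev=np.linalg.svd(w-w.mean(0),full_matrices=0)[2][0]; print('pin',w.mean(0),np.degrees(np.arctan2(ev[1],ev[0])))
E
python3 c.py
python3 -c "
import cv2;a=cv2.imread('pics/top0.png')
cv2.imwrite('pics/z0.png',cv2.resize(a[180:285,165:515],None,fx=2.28,fy=2.28,interpolation=2))"
```

```text
red (array([506.5, 363.2]), array([142.6,  50.7]), 7.12)
white (array([ 459.4, -334.3]), array([177.5, 145.2]), 88.09)
brush handle (array([464.3, -83.3]), array([10.7, 77.4]), 83.01)
[465.42230665 -83.12648651] [-0.99188704  0.12712239] 172.69666220293942
V brush col [(np.int64(33), np.int64(58), np.int64(91)), (np.int64(107), np.int64(104), np.int64(101)), (np.int64(162), np.int64(157), np.int64(149)), (np.int64(67), np.int64(38), np.int64(24)), (np.int64(64), np.int64(36), np.int64(23)), (np.int64(135), np.int64(109), np.int64(75))]
pin [432.4314062   78.89808089] -176.30249066784518
```

View pics/z0.png

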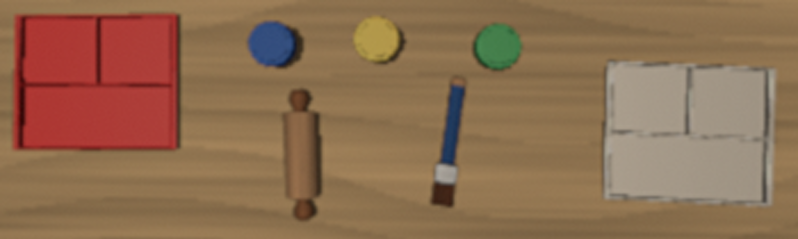

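```bash
python3 - <<'E'
import numpy as np
from scipy.optimize import differential_evolution as DE
W=np.load('top0.npz')['W'].reshape(-1,3)*1000
W2=np.load('scene0.npz')['W'].reshape(-1,3)*1000
# gripper tip
m=(np.hypot(W2[:,0]-199,W2[:,1]+592)<110)&(W2[:,2]>120)&(W2[:,2]<330); print('grip z pct',np.percentile(W2[m,2],[0,1,3,10]),m.sum())
def fit(c,Q,yaw):
    m=(abs(Q[:,0]-c[0])<100)&(abs(Q[:,1]-c[1])<110)&(Q[:,2]<25)&(Q[:,2]>-5); q=Q[m]
    def cost(a):
        t=np.radians(a[2]); d=q[:,:2]-a[:2]; x=d[:,0]*np.cos(t)+d[:,1]*np.sin(t); y=-d[:,0]*np.sin(t)+d[:,1]*np.cos(t)
        out=(abs(x)>73.5)|(abs(y)>85)
        inn=((abs(x+37.5)<33)&(abs(y)<82))|((abs(x-34.5)<36)&(abs(abs(y)-41.8)<40.2))
        h=np.where(out,0,np.where(inn,3,14)); return np.minimum(abs(q[:,2]-h),8).mean()
    s=DE(cost,[(c[0]-15,c[0]+15),(c[1]-15,c[1]+15),(yaw-4,yaw+4)],seed=0,popsize=20,tol=1e-6); return np.round(s.x,1),round(s.fun,2)
for n,c,y in(('red',(506,305),0),('white',(459,-334),-2)):
    print(n,fit(c,W,y),fit(c,W2,y))
E
```

```text
grip z pct [245.5014383  248.9765501  254.04064244 267.15048765] 953
red (array([507.2, 304.9,   1.2]), np.float64(1.99)) (array([504.8, 305. ,   2.4]), np.float64(2.84))
white (array([ 459.4, -334.5,   -1.9]), np.float64(2.01)) (array([ 460.5, -334.5,   -1.8]), np.float64(2.73))
```

Emit:
play_rows(series=[{"x": 0.0295,"y": 0.062,"wz": -0.0065},{"x": 0.0295,"y": 0.062,"wz": -0.0065},{"x": 0.0295,"y": 0.062,"wz": -0.0065},{"x": 0.0295,"y": 0.062,"wz": -0.0065},{"x": 0.0295,"y": 0.062,"wz": -0.0065,"z": -0.02},{"x": 0.0295,"y": 0.062,"wz": -0.0065,"z": -0.03},{"x": 0.0295,"y": 0.062,"wz": -0.0065,"z": -0.03},{"x": 0.0295,"y": 0.062,"wz": -0.0065,"z": -0.03},{"x": 0.0295,"y": 0.062,"wz": -0.0065,"z": -0.03},{"x": 0.0295,"y": 0.062,"wz": -0.0065,"z": -0.03},{"x": 0.029,"y": 0.062,"wz": -0.0065},{}], gripper=0.5, grip_force=30)

```text
invalid input at $.series[0]: expected keys x, y, z, wx, wy, wz
```

Emit:
play_rows(series=[{"x": 0.0295,"y": 0.062,"z": 0,"wx": 0,"wy": 0,"wz": -0.0065},{"x": 0.0295,"y": 0.062,"z": 0,"wx": 0,"wy": 0,"wz": -0.0065},{"x": 0.0295,"y": 0.062,"z": 0,"wx": 0,"wy": 0,"wz": -0.0065},{"x": 0.0295,"y": 0.062,"z": 0,"wx": 0,"wy": 0,"wz": -0.0065},{"x": 0.0295,"y": 0.062,"z": -0.02,"wx": 0,"wy": 0,"wz": -0.0065},{"x": 0.0295,"y": 0.062,"z": -0.03,"wx": 0,"wy": 0,"wz": -0.0065},{"x": 0.0295,"y": 0.062,"z": -0.03,"wx": 0,"wy": 0,"wz": -0.0065},{"x": 0.0295,"y": 0.062,"z": -0.03,"wx": 0,"wy": 0,"wz": -0.0065},{"x": 0.0295,"y": 0.062,"z": -0.03,"wx": 0,"wy": 0,"wz": -0.0065},{"x": 0.0295,"y": 0.062,"z": -0.03,"wx": 0,"wy": 0,"wz": -0.0065},{"x": 0.029,"y": 0.062,"z": 0,"wx": 0,"wy": 0,"wz": -0.0065},{"x": 0,"y": 0,"z": 0,"wx": 0,"wy": 0,"wz": 0}], gripper=0.5, grip_force=30)

```text
time_s: 1.65
position: [0.443, -0.0767, 0.1147]
eef_rot: [[0.993, -0.118, 0.0], [-0.118, -0.993, 0.002], [0.0, -0.002, -1.0]]
force: [-0.2, -0.4, -0.2]
width: 0.503
finger_force: 0.0
```

Emit:
play_rows(series=[{"x": -0.001,"y": -0.005,"z": -0.04,"wx": 0,"wy": 0,"wz": 0},{"x": 0,"y": 0,"z": -0.04,"wx": 0,"wy": 0,"wz": 0},{"x": 0,"y": 0,"z": -0.03,"wx": 0,"wy": 0,"wz": 0},{"x": 0,"y": 0,"z": -0.015,"wx": 0,"wy": 0,"wz": 0},{"x": 0,"y": 0,"z": -0.009,"wx": 0,"wy": 0,"wz": 0},{"x": 0,"y": 0,"z": 0,"wx": 0,"wy": 0,"wz": 0},{"x": 0,"y": 0,"z": 0,"wx": 0,"wy": 0,"wz": 0}])

```text
time_s: 2.52
position: [0.4417, -0.0849, 0.015]
eef_rot: [[0.992, -0.125, 0.001], [-0.125, -0.992, -0.0], [0.001, 0.0, -1.0]]
force: [0.0, -0.5, -0.1]
width: 0.502
finger_force: 0.0
```

Emit:
play_rows(series=[{"x": 0,"y": 0,"z": 0,"wx": 0,"wy": 0,"wz": 0},{"x": 0,"y": 0,"z": 0,"wx": 0,"wy": 0,"wz": 0},{"x": 0,"y": 0,"z": 0,"wx": 0,"wy": 0,"wz": 0},{"x": 0,"y": 0,"z": 0,"wx": 0,"wy": 0,"wz": 0},{"x": 0,"y": 0,"z": 0,"wx": 0,"wy": 0,"wz": 0},{"x": 0,"y": 0,"z": 0,"wx": 0,"wy": 0,"wz": 0}], gripper=0, grip_force=30)

```text
time_s: 3.28
position: [0.4416, -0.0848, 0.0149]
eef_rot: [[0.992, -0.125, 0.001], [-0.125, -0.992, -0.0], [0.001, 0.0, -1.0]]
force: [-0.8, 0.2, 6.2]
width: 0.176
finger_force: 30.4
```

Emit:
play_rows(series=[{"x": 0,"y": 0,"z": 0.03,"wx": 0,"wy": 0,"wz": 0},{"x": 0,"y": 0,"z": 0.05,"wx": 0,"wy": 0,"wz": 0},{"x": 0,"y": 0,"z": 0.06,"wx": 0,"wy": 0,"wz": 0},{"x": 0.004,"y": 0.05,"z": 0,"wx": 0,"wy": 0,"wz": 0.028},{"x": 0.004,"y": 0.05,"z": 0,"wx": 0,"wy": 0,"wz": 0.028},{"x": 0.004,"y": 0.05,"z": 0,"wx": 0,"wy": 0,"wz": 0.028},{"x": 0.004,"y": 0.05,"z": 0,"wx": 0,"wy": 0,"wz": 0.028},{"x": 0.004,"y": 0.05,"z": 0,"wx": 0,"wy": 0,"wz": 0.028},{"x": 0.004,"y": 0.05,"z": 0,"wx": 0,"wy": 0,"wz": 0.028},{"x": 0.004,"y": 0.05,"z": 0,"wx": 0,"wy": 0,"wz": 0.028},{"x": 0.004,"y": 0.05,"z": 0,"wx": 0,"wy": 0,"wz": 0.028},{"x": 0.004,"y": 0.05,"z": 0,"wx": 0,"wy": 0,"wz": 0.028}])

```text
time_s: 4.78
position: [0.4682, 0.2537, 0.1193]
eef_rot: [[0.107, 0.994, 0.0], [0.994, -0.107, -0.0], [-0.0, 0.0, -1.0]]
force: [0.0, -1.0, 0.0]
width: 0.173
finger_force: 29.7
```

Emit:
play_rows(series=[{"x": 0.001,"y": 0.04,"z": 0,"wx": 0,"wy": 0,"wz": 0.02},{"x": 0,"y": 0.029,"z": -0.02,"wx": 0,"wy": 0,"wz": 0},{"x": 0,"y": 0,"z": -0.04,"wx": 0,"wy": 0,"wz": 0},{"x": 0,"y": 0,"z": 0,"wx": 0,"wy": 0,"wz": 0},{"x": 0,"y": 0,"z": 0,"wx": 0,"wy": 0,"wz": 0}])

```text
time_s: 5.4
position: [0.4693, 0.3044, 0.0751]
eef_rot: [[-0.012, 1.0, 0.0], [1.0, 0.012, 0.0], [0.0, 0.0, -1.0]]
force: [-0.7, 0.8, -0.2]
width: 0.175
finger_force: 29.7
```

Emit:
play_rows(series=[{"x": 0,"y": 0,"z": -0.035,"wx": 0,"wy": 0,"wz": 0},{"x": 0,"y": 0,"z": -0.02,"wx": 0,"wy": 0,"wz": 0},{"x": 0,"y": 0,"z": -0.012,"wx": 0,"wy": 0,"wz": 0},{"x": 0,"y": 0,"z": -0.005,"wx": 0,"wy": 0,"wz": 0},{"x": 0,"y": 0,"z": -0.003,"wx": 0,"wy": 0,"wz": 0},{"x": 0,"y": 0,"z": 0,"wx": 0,"wy": 0,"wz": 0},{"x": 0,"y": 0,"z": 0,"wx": 0,"wy": 0,"wz": 0}])

```text
time_s: 6.28
position: [0.4691, 0.3047, 0.0184]
eef_rot: [[-0.013, 1.0, 0.0], [1.0, 0.013, 0.0], [0.0, 0.0, -1.0]]
force: [0.3, -0.3, -0.4]
width: 0.173
finger_force: 29.7
```

Emit:
play_rows(series=[{"x": 0,"y": 0,"z": -0.001,"wx": 0,"wy": 0,"wz": 0},{"x": 0,"y": 0,"z": 0,"wx": 0,"wy": 0,"wz": 0}])

```text
time_s: 6.52
position: [0.4691, 0.3047, 0.0179]
eef_rot: [[-0.013, 1.0, 0.001], [1.0, 0.013, 0.0], [0.0, 0.001, -1.0]]
force: [-0.9, -1.0, 5.0]
width: 0.171
finger_force: 30.3
```

Emit:
play_rows(series=[{"x": 0,"y": 0,"z": 0,"wx": 0,"wy": 0,"wz": 0},{"x": 0,"y": 0,"z": 0,"wx": 0,"wy": 0,"wz": 0},{"x": 0,"y": 0,"z": 0,"wx": 0,"wy": 0,"wz": 0},{"x": 0,"y": 0,"z": 0,"wx": 0,"wy": 0,"wz": 0},{"x": 0,"y": 0,"z": 0.01,"wx": 0,"wy": 0,"wz": 0},{"x": 0,"y": 0,"z": 0.03,"wx": 0,"wy": 0,"wz": 0},{"x": 0,"y": 0,"z": 0.06,"wx": 0,"wy": 0,"wz": 0},{"x": 0,"y": 0,"z": 0.06,"wx": 0,"wy": 0,"wz": 0}], gripper=0.28)

```text
time_s: 7.52
position: [0.4686, 0.3045, 0.1389]
eef_rot: [[-0.013, 1.0, -0.0], [1.0, 0.013, 0.0], [0.0, -0.0, -1.0]]
force: [0.4, -0.3, 0.5]
width: 0.279
finger_force: 0.0
```

Emit:
play_rows(series=[{"x": 0.021,"y": -0.052,"z": 0,"wx": 0,"wy": 0,"wz": 0},{"x": 0.022,"y": -0.053,"z": 0,"wx": 0,"wy": 0,"wz": 0},{"x": 0.022,"y": -0.053,"z": 0,"wx": 0,"wy": 0,"wz": 0},{"x": 0.021,"y": -0.052,"z": 0,"wx": 0,"wy": 0,"wz": 0},{"x": 0.021,"y": -0.052,"z": 0,"wx": 0,"wy": 0,"wz": 0},{"x": 0,"y": 0,"z": 0,"wx": 0,"wy": 0,"wz": 0},{"x": 0,"y": 0,"z": 0,"wx": 0,"wy": 0,"wz": 0}], gripper=0.8)

```text
time_s: 8.4
position: [0.5489, 0.1087, 0.1376]
eef_rot: [[-0.013, 1.0, 0.0], [1.0, 0.013, 0.001], [0.001, 0.0, -1.0]]
force: [-0.0, 0.9, 0.1]
width: 0.797
finger_force: 0.0
```

```bash
python3 - <<'E'
from h import *
d,W=grab('top','t1.png'); cv2.imwrite('pics/t1c.png',cv2.resize(d['frame'][130:290,150:400,::-1],None,fx=3,fy=3))
print(r.read_state()['position'])
E
```

```text
[0.54872218 0.10944136 0.1377004 ]
```

View pics/t1c.png

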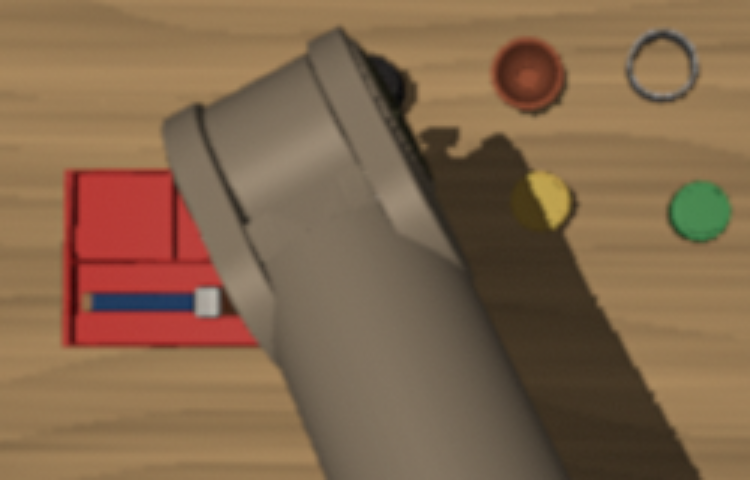

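The brush lies inside the red trough, with its handle end at crop (85,302) and ferrule at (208,302). Next is the blue jar.

Emit:
play_rows(series=[{"x": 0,"y": -0.001,"z": -0.04,"wx": 0,"wy": 0,"wz": 0},{"x": 0,"y": 0,"z": -0.04,"wx": 0,"wy": 0,"wz": 0},{"x": 0,"y": 0,"z": -0.03,"wx": 0,"wy": 0,"wz": 0},{"x": 0,"y": 0,"z": -0.012,"wx": 0,"wy": 0,"wz": 0},{"x": 0,"y": 0,"z": 0,"wx": 0,"wy": 0,"wz": 0},{"x": 0,"y": 0,"z": 0,"wx": 0,"wy": 0,"wz": 0}])

```text
time_s: 9.2
position: [0.5497, 0.1079, 0.0469]
eef_rot: [[-0.013, 1.0, 0.002], [1.0, 0.013, 0.0], [0.0, 0.002, -1.0]]
force: [-0.1, 0.4, 0.9]
width: 0.802
finger_force: 0.0
```

Emit:
play_rows(series=[{"x": 0,"y": 0,"z": 0,"wx": 0,"wy": 0,"wz": 0},{"x": 0,"y": 0,"z": 0,"wx": 0,"wy": 0,"wz": 0},{"x": 0,"y": 0,"z": 0,"wx": 0,"wy": 0,"wz": 0},{"x": 0,"y": 0,"z": 0,"wx": 0,"wy": 0,"wz": 0},{"x": 0,"y": 0,"z": 0,"wx": 0,"wy": 0,"wz": 0}], gripper=0.3, grip_force=35)

```text
time_s: 9.82
position: [0.5497, 0.1075, 0.0468]
eef_rot: [[-0.013, 1.0, 0.001], [1.0, 0.013, 0.0], [0.0, 0.001, -1.0]]
force: [-1.1, -0.6, 6.7]
width: 0.541
finger_force: 35.0
```

Emit:
play_rows(series=[{"x": 0,"y": 0,"z": 0.03,"wx": 0,"wy": 0,"wz": 0},{"x": 0,"y": 0,"z": 0.04,"wx": 0,"wy": 0,"wz": 0},{"x": 0,"y": 0.02,"z": 0.02,"wx": 0,"wy": 0,"wz": 0},{"x": -0.002,"y": 0.04,"z": 0,"wx": 0,"wy": 0,"wz": 0},{"x": -0.002,"y": 0.06,"z": 0,"wx": 0,"wy": 0,"wz": 0},{"x": -0.002,"y": 0.06,"z": 0,"wx": 0,"wy": 0,"wz": 0},{"x": -0.002,"y": 0.06,"z": 0,"wx": 0,"wy": 0,"wz": 0},{"x": -0.002,"y": 0.05,"z": 0,"wx": 0,"wy": 0,"wz": 0},{"x": -0.002,"y": 0.03,"z": 0,"wx": 0,"wy": 0,"wz": 0},{"x": 0,"y": 0,"z": -0.02,"wx": 0,"wy": 0,"wz": 0},{"x": 0,"y": 0,"z": 0,"wx": 0,"wy": 0,"wz": 0},{"x": 0,"y": 0,"z": 0,"wx": 0,"wy": 0,"wz": 0}])

```text
time_s: 11.32
position: [0.5406, 0.3457, 0.0978]
eef_rot: [[-0.011, 1.0, -0.001], [1.0, 0.011, -0.001], [-0.001, -0.001, -1.0]]
force: [0.4, 0.1, -1.7]
width: 0.537
finger_force: 36.1
```

Emit:
play_rows(series=[{"x": 0,"y": 0,"z": -0.03,"wx": 0,"wy": 0,"wz": 0},{"x": 0,"y": 0,"z": -0.02,"wx": 0,"wy": 0,"wz": 0},{"x": 0,"y": 0,"z": -0.01,"wx": 0,"wy": 0,"wz": 0},{"x": 0,"y": 0,"z": -0.004,"wx": 0,"wy": 0,"wz": 0},{"x": 0,"y": 0,"z": 0,"wx": 0,"wy": 0,"wz": 0},{"x": 0,"y": 0,"z": 0,"wx": 0,"wy": 0,"wz": 0}])

```text
time_s: 12.08
position: [0.5404, 0.3476, 0.0509]
eef_rot: [[-0.013, 1.0, 0.001], [1.0, 0.013, 0.001], [0.001, 0.001, -1.0]]
force: [0.5, 0.1, -0.3]
width: 0.534
finger_force: 36.1
```

Emit:
play_rows(series=[{"x": 0,"y": 0,"z": -0.0015,"wx": 0,"wy": 0,"wz": 0},{"x": 0,"y": 0,"z": 0,"wx": 0,"wy": 0,"wz": 0}])

```text
time_s: 12.32
position: [0.5405, 0.3477, 0.0499]
eef_rot: [[-0.013, 1.0, 0.001], [1.0, 0.013, 0.001], [0.001, 0.001, -1.0]]
force: [-0.8, -1.1, 3.7]
width: 0.541
finger_force: 36.5
```

Emit:
play_rows(series=[{"x": 0,"y": 0,"z": 0,"wx": 0,"wy": 0,"wz": 0},{"x": 0,"y": 0,"z": 0,"wx": 0,"wy": 0,"wz": 0},{"x": 0,"y": 0,"z": 0,"wx": 0,"wy": 0,"wz": 0},{"x": 0,"y": 0,"z": 0,"wx": 0,"wy": 0,"wz": 0},{"x": 0,"y": 0,"z": 0.01,"wx": 0,"wy": 0,"wz": 0},{"x": 0,"y": 0,"z": 0.04,"wx": 0,"wy": 0,"wz": 0},{"x": 0,"y": 0,"z": 0.06,"wx": 0,"wy": 0,"wz": 0}], gripper=0.8)

```text
time_s: 13.2
position: [0.5395, 0.3467, 0.1317]
eef_rot: [[-0.013, 1.0, -0.002], [1.0, 0.013, -0.001], [-0.001, -0.002, -1.0]]
force: [1.6, -0.4, -0.5]
width: 0.803
finger_force: 0.0
```

Emit:
play_rows(series=[{"x": 0.002,"y": -0.04,"z": 0,"wx": 0,"wy": 0,"wz": 0},{"x": 0.002,"y": -0.06,"z": 0,"wx": 0,"wy": 0,"wz": 0},{"x": 0.002,"y": -0.07,"z": 0,"wx": 0,"wy": 0,"wz": 0},{"x": 0.0023,"y": -0.07,"z": 0,"wx": 0,"wy": 0,"wz": 0},{"x": 0.002,"y": -0.07,"z": 0,"wx": 0,"wy": 0,"wz": 0},{"x": 0.002,"y": -0.07,"z": 0,"wx": 0,"wy": 0,"wz": 0},{"x": 0.002,"y": -0.06,"z": 0,"wx": 0,"wy": 0,"wz": 0},{"x": 0.004,"y": -0.0245,"z": 0,"wx": 0,"wy": 0,"wz": 0},{"x": 0,"y": 0,"z": 0,"wx": 0,"wy": 0,"wz": 0},{"x": 0,"y": 0,"z": 0,"wx": 0,"wy": 0,"wz": 0}])

```text
time_s: 14.45
position: [0.5538, 0.0013, 0.132]
eef_rot: [[-0.016, 1.0, 0.0], [1.0, 0.016, 0.001], [0.001, 0.0, -1.0]]
force: [-0.3, 0.3, 0.2]
width: 0.798
finger_force: 0.0
```

Emit:
play_rows(series=[{"x": 0,"y": -0.001,"z": -0.035,"wx": 0,"wy": 0,"wz": 0},{"x": 0,"y": 0,"z": -0.04,"wx": 0,"wy": 0,"wz": 0},{"x": 0,"y": 0,"z": -0.028,"wx": 0,"wy": 0,"wz": 0},{"x": 0,"y": 0,"z": -0.01,"wx": 0,"wy": 0,"wz": 0},{"x": 0,"y": 0,"z": 0,"wx": 0,"wy": 0,"wz": 0},{"x": 0,"y": 0,"z": 0,"wx": 0,"wy": 0,"wz": 0}])

```text
time_s: 15.2
position: [0.5545, -0.0012, 0.0479]
eef_rot: [[-0.014, 1.0, 0.001], [1.0, 0.014, 0.0], [0.0, 0.001, -1.0]]
force: [-0.9, 0.5, -0.3]
width: 0.802
finger_force: 0.0
```

Emit:
play_rows(series=[{"x": 0,"y": 0,"z": 0,"wx": 0,"wy": 0,"wz": 0},{"x": 0,"y": 0,"z": 0,"wx": 0,"wy": 0,"wz": 0},{"x": 0,"y": 0,"z": 0,"wx": 0,"wy": 0,"wz": 0},{"x": 0,"y": 0,"z": 0,"wx": 0,"wy": 0,"wz": 0},{"x": 0,"y": 0,"z": 0,"wx": 0,"wy": 0,"wz": 0}], gripper=0.3, grip_force=35)

```text
time_s: 15.82
position: [0.5543, -0.0018, 0.0479]
eef_rot: [[-0.013, 1.0, 0.001], [1.0, 0.013, -0.0], [-0.0, 0.001, -1.0]]
force: [-0.9, 0.0, 5.3]
width: 0.539
finger_force: 35.1
```

Emit:
play_rows(series=[{"x": 0,"y": 0,"z": 0.03,"wx": 0,"wy": 0,"wz": 0},{"x": 0,"y": 0,"z": 0.04,"wx": 0,"wy": 0,"wz": 0},{"x": 0,"y": 0.02,"z": 0.02,"wx": 0,"wy": 0,"wz": 0},{"x": -0.002,"y": 0.05,"z": 0,"wx": 0,"wy": 0,"wz": 0},{"x": -0.003,"y": 0.06,"z": 0,"wx": 0,"wy": 0,"wz": 0},{"x": -0.003,"y": 0.064,"z": 0,"wx": 0,"wy": 0,"wz": 0},{"x": -0.003,"y": 0.06,"z": 0,"wx": 0,"wy": 0,"wz": 0},{"x": -0.003,"y": 0.06,"z": 0,"wx": 0,"wy": 0,"wz": 0},{"x": -0.002,"y": 0.04,"z": 0,"wx": 0,"wy": 0,"wz": 0},{"x": 0,"y": 0,"z": -0.02,"wx": 0,"wy": 0,"wz": 0},{"x": 0,"y": 0,"z": 0,"wx": 0,"wy": 0,"wz": 0},{"x": 0,"y": 0,"z": 0,"wx": 0,"wy": 0,"wz": 0}])

```text
time_s: 17.32
position: [0.5421, 0.2624, 0.0991]
eef_rot: [[-0.011, 1.0, -0.001], [1.0, 0.011, -0.001], [-0.001, -0.001, -1.0]]
force: [0.9, -0.3, -1.2]
width: 0.535
finger_force: 36.2
```

Emit:
play_rows(series=[{"x": 0,"y": 0,"z": -0.03,"wx": 0,"wy": 0,"wz": 0},{"x": 0,"y": 0,"z": -0.02,"wx": 0,"wy": 0,"wz": 0},{"x": 0,"y": 0,"z": -0.01,"wx": 0,"wy": 0,"wz": 0},{"x": 0,"y": 0,"z": -0.005,"wx": 0,"wy": 0,"wz": 0},{"x": 0,"y": 0,"z": 0,"wx": 0,"wy": 0,"wz": 0},{"x": 0,"y": 0,"z": -0.001,"wx": 0,"wy": 0,"wz": 0},{"x": 0,"y": 0,"z": 0,"wx": 0,"wy": 0,"wz": 0}])

```text
time_s: 18.2
position: [0.5423, 0.2641, 0.0509]
eef_rot: [[-0.013, 1.0, 0.001], [1.0, 0.013, 0.001], [0.001, 0.001, -1.0]]
force: [-1.5, -0.1, 5.9]
width: 0.535
finger_force: 36.9
```

Emit:
play_rows(series=[{"x": 0,"y": 0,"z": 0,"wx": 0,"wy": 0,"wz": 0},{"x": 0,"y": 0,"z": 0,"wx": 0,"wy": 0,"wz": 0},{"x": 0,"y": 0,"z": 0,"wx": 0,"wy": 0,"wz": 0},{"x": 0,"y": 0,"z": 0,"wx": 0,"wy": 0,"wz": 0},{"x": 0,"y": 0,"z": 0.01,"wx": 0,"wy": 0,"wz": 0},{"x": 0,"y": 0,"z": 0.04,"wx": 0,"wy": 0,"wz": 0},{"x": 0,"y": 0,"z": 0.06,"wx": 0,"wy": 0,"wz": 0},{"x": 0,"y": 0,"z": 0,"wx": 0,"wy": 0,"wz": 0}], gripper=0.8)

```text
time_s: 19.2
position: [0.5437, 0.2654, 0.137]
eef_rot: [[-0.013, 1.0, 0.006], [1.0, 0.013, 0.003], [0.003, 0.006, -1.0]]
force: [-0.1, -0.7, -0.6]
width: 0.796
finger_force: 0.0
```

Emit:
play_rows(series=[{"x": -0.0165,"y": -0.0275,"z": 0,"wx": 0,"wy": 0,"wz": -0.027},{"x": -0.0165,"y": -0.0275,"z": 0,"wx": 0,"wy": 0,"wz": -0.027},{"x": -0.0165,"y": -0.0275,"z": 0,"wx": 0,"wy": 0,"wz": -0.027},{"x": -0.0165,"y": -0.0275,"z": 0,"wx": 0,"wy": 0,"wz": -0.027},{"x": -0.0165,"y": -0.0275,"z": 0,"wx": 0,"wy": 0,"wz": -0.027},{"x": -0.0165,"y": -0.0275,"z": 0,"wx": 0,"wy": 0,"wz": -0.027},{"x": -0.0165,"y": -0.0275,"z": 0,"wx": 0,"wy": 0,"wz": -0.027},{"x": -0.0165,"y": -0.0275,"z": 0,"wx": 0,"wy": 0,"wz": -0.027},{"x": -0.0165,"y": -0.0275,"z": 0,"wx": 0,"wy": 0,"wz": -0.027},{"x": 0,"y": 0,"z": 0,"wx": 0,"wy": 0,"wz": 0},{"x": 0,"y": 0,"z": 0,"wx": 0,"wy": 0,"wz": 0}])

```text
time_s: 20.58
position: [0.4307, 0.0785, 0.1325]
eef_rot: [[0.998, 0.059, 0.0], [0.059, -0.998, 0.0], [0.0, -0.0, -1.0]]
force: [0.4, 0.5, 0.7]
width: 0.795
finger_force: 0.0
```

```bash
python3 - <<'E'
from h import *
d,W=grab('top'); cv2.imwrite('pics/t2c.png',cv2.resize(d['frame'][130:290,150:400,::-1],None,fx=3,fy=3))
d,W=grab('scene'); cv2.imwrite('pics/s2c.png',cv2.resize(d['frame'][150:270,250:490,::-1],None,fx=3,fy=3))
E
```

```text
(no output)
```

View pics/s2c.png

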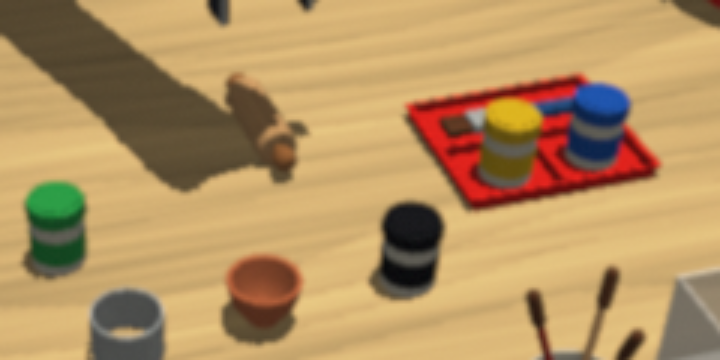

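Blue (600,125) and yellow (510,140) stand upright in their wells, and the brush is in the trough. Now the pin.

Emit:
play_rows(series=[{"x": 0.001,"y": 0.001,"z": -0.04,"wx": 0,"wy": 0,"wz": 0},{"x": 0,"y": 0,"z": -0.05,"wx": 0,"wy": 0,"wz": 0},{"x": 0,"y": 0,"z": -0.035,"wx": 0,"wy": 0,"wz": 0},{"x": 0,"y": 0,"z": -0.014,"wx": 0,"wy": 0,"wz": 0},{"x": 0,"y": 0,"z": -0.006,"wx": 0,"wy": 0,"wz": 0},{"x": 0,"y": 0,"z": 0,"wx": 0,"wy": 0,"wz": 0},{"x": 0,"y": 0,"z": 0,"wx": 0,"wy": 0,"wz": 0}])

```text
time_s: 21.55
position: [0.432, 0.0789, 0.0245]
eef_rot: [[0.998, 0.057, 0.002], [0.057, -0.998, 0.0], [0.002, -0.0, -1.0]]
force: [0.2, 0.0, 0.1]
width: 0.801
finger_force: 0.0
```

Emit:
play_rows(series=[{"x": 0,"y": 0,"z": 0,"wx": 0,"wy": 0,"wz": 0},{"x": 0,"y": 0,"z": 0,"wx": 0,"wy": 0,"wz": 0},{"x": 0,"y": 0,"z": 0,"wx": 0,"wy": 0,"wz": 0},{"x": 0,"y": 0,"z": 0,"wx": 0,"wy": 0,"wz": 0},{"x": 0,"y": 0,"z": 0,"wx": 0,"wy": 0,"wz": 0},{"x": 0,"y": 0,"z": 0,"wx": 0,"wy": 0,"wz": 0}], gripper=0.2, grip_force=30)

```text
time_s: 22.3
position: [0.4316, 0.0786, 0.0242]
eef_rot: [[0.998, 0.057, 0.001], [0.057, -0.998, -0.0], [0.001, 0.0, -1.0]]
force: [-1.7, -1.2, 5.5]
width: 0.406
finger_force: 29.4
```

Emit:
play_rows(series=[{"x": 0,"y": 0,"z": 0.03,"wx": 0,"wy": 0,"wz": 0},{"x": 0,"y": 0,"z": 0.05,"wx": 0,"wy": 0,"wz": 0},{"x": 0,"y": 0,"z": 0.05,"wx": 0,"wy": 0,"wz": 0},{"x": 0.02,"y": -0.061,"z": 0,"wx": 0,"wy": 0,"wz": 0.0262},{"x": 0.02,"y": -0.061,"z": 0,"wx": 0,"wy": 0,"wz": 0.0262},{"x": 0.02,"y": -0.061,"z": 0,"wx": 0,"wy": 0,"wz": 0.0262},{"x": 0,"y": -0.061,"z": 0,"wx": 0,"wy": 0,"wz": 0.0262},{"x": 0,"y": -0.061,"z": 0,"wx": 0,"wy": 0,"wz": 0.0262},{"x": -0.02,"y": -0.061,"z": 0,"wx": 0,"wy": 0,"wz": 0.0262},{"x": -0.02,"y": -0.061,"z": 0,"wx": 0,"wy": 0,"wz": 0.0262},{"x": -0.02,"y": -0.061,"z": 0,"wx": 0,"wy": 0,"wz": 0.0262},{"x": -0.013,"y": -0.061,"z": 0,"wx": 0,"wy": 0,"wz": 0.0262}])

```text
time_s: 23.8
position: [0.4204, -0.3344, 0.1211]
eef_rot: [[0.027, 1.0, -0.0], [1.0, -0.027, 0.0], [0.0, -0.0, -1.0]]
force: [1.4, -0.6, -1.6]
width: 0.403
finger_force: 30.8
```

Emit:
play_rows(series=[{"x": 0,"y": 0,"z": -0.03,"wx": 0,"wy": 0,"wz": 0},{"x": 0,"y": 0,"z": -0.03,"wx": 0,"wy": 0,"wz": 0},{"x": 0,"y": 0,"z": 0,"wx": 0,"wy": 0,"wz": 0},{"x": 0,"y": 0,"z": 0,"wx": 0,"wy": 0,"wz": 0}])

```text
time_s: 24.3
position: [0.4219, -0.333, 0.0769]
eef_rot: [[0.032, 0.999, 0.0], [0.999, -0.032, -0.0], [-0.0, 0.0, -1.0]]
force: [-0.4, 0.3, -1.5]
width: 0.406
finger_force: 30.8
```

Emit:
play_rows(series=[{"x": 0,"y": 0,"z": -0.03,"wx": 0,"wy": 0,"wz": 0},{"x": 0,"y": 0,"z": -0.02,"wx": 0,"wy": 0,"wz": 0},{"x": 0,"y": 0,"z": -0.01,"wx": 0,"wy": 0,"wz": 0},{"x": 0,"y": 0,"z": -0.005,"wx": 0,"wy": 0,"wz": 0},{"x": 0,"y": 0,"z": 0,"wx": 0,"wy": 0,"wz": 0},{"x": 0,"y": 0,"z": -0.001,"wx": 0,"wy": 0,"wz": 0},{"x": 0,"y": 0,"z": 0,"wx": 0,"wy": 0,"wz": 0}])

```text
time_s: 25.18
position: [0.4219, -0.3333, 0.0273]
eef_rot: [[0.032, 0.999, 0.001], [0.999, -0.032, -0.001], [-0.001, 0.001, -1.0]]
force: [-0.1, 0.6, 3.6]
width: 0.409
finger_force: 31.2
```

Emit:
play_rows(series=[{"x": 0,"y": 0,"z": 0,"wx": 0,"wy": 0,"wz": 0},{"x": 0,"y": 0,"z": 0,"wx": 0,"wy": 0,"wz": 0},{"x": 0,"y": 0,"z": 0,"wx": 0,"wy": 0,"wz": 0},{"x": 0,"y": 0,"z": 0,"wx": 0,"wy": 0,"wz": 0},{"x": 0,"y": 0,"z": 0.01,"wx": 0,"wy": 0,"wz": 0},{"x": 0,"y": 0,"z": 0.03,"wx": 0,"wy": 0,"wz": 0},{"x": 0,"y": 0,"z": 0.05,"wx": 0,"wy": 0,"wz": 0},{"x": 0,"y": 0,"z": 0.05,"wx": 0,"wy": 0,"wz": 0}], gripper=0.55)

```text
time_s: 26.18
position: [0.4214, -0.3328, 0.1332]
eef_rot: [[0.032, 0.999, 0.0], [0.999, -0.032, 0.0], [0.0, 0.0, -1.0]]
force: [0.6, -0.5, 0.9]
width: 0.545
finger_force: 0.0
```

Emit:
play_rows(series=[{"x": 0.0325,"y": 0.031,"z": 0,"wx": 0,"wy": 0,"wz": 0},{"x": 0.049,"y": 0.047,"z": 0,"wx": 0,"wy": 0,"wz": 0},{"x": 0.049,"y": 0.047,"z": 0,"wx": 0,"wy": 0,"wz": 0},{"x": 0.049,"y": 0.047,"z": 0,"wx": 0,"wy": 0,"wz": 0},{"x": 0.049,"y": 0.047,"z": 0,"wx": 0,"wy": 0,"wz": 0},{"x": 0.049,"y": 0.047,"z": 0,"wx": 0,"wy": 0,"wz": 0},{"x": 0.05,"y": 0.049,"z": 0,"wx": 0,"wy": 0,"wz": 0},{"x": 0,"y": 0,"z": 0,"wx": 0,"wy": 0,"wz": 0},{"x": 0,"y": 0,"z": 0,"wx": 0,"wy": 0,"wz": 0},{"x": 0,"y": 0,"z": 0,"wx": 0,"wy": 0,"wz": 0}], gripper=1)

```text
time_s: 27.42
position: [0.6666, -0.0987, 0.1319]
eef_rot: [[0.035, 0.999, -0.0], [0.999, -0.035, -0.001], [-0.001, -0.0, -1.0]]
force: [1.0, -0.7, 0.1]
width: 1.003
finger_force: 0.0
```

```bash
python3 - <<'E'
from h import *
s=r.read_state();print(s['position'])
d,W=grab('scene'); cv2.imwrite('pics/s3c.png',cv2.resize(d['frame'][160:300,120:420,::-1],None,fx=2.6,fy=2.6))
E
```

```text
[ 0.66655863 -0.09866261  0.13188553]
```

View pics/s3c.png

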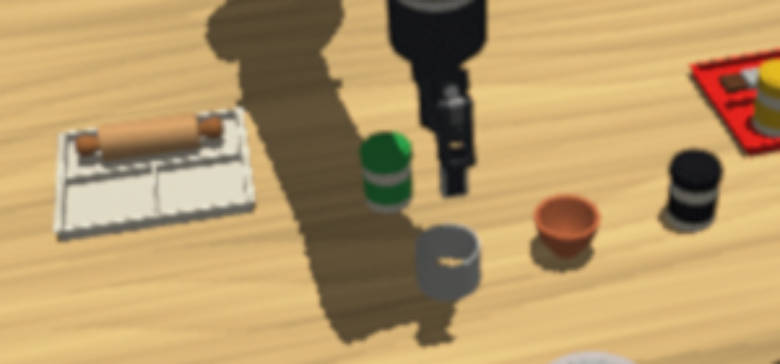

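The pin lies in the white trough at (150,137), and the gripper is above the cutter at (448,262).

Emit:
play_rows(series=[{"x": 0,"y": 0,"z": -0.04,"wx": 0,"wy": 0,"wz": 0},{"x": 0,"y": 0,"z": -0.05,"wx": 0,"wy": 0,"wz": 0},{"x": 0,"y": 0,"z": -0.03,"wx": 0,"wy": 0,"wz": 0},{"x": 0,"y": 0,"z": -0.015,"wx": 0,"wy": 0,"wz": 0},{"x": 0,"y": 0,"z": -0.006,"wx": 0,"wy": 0,"wz": 0},{"x": 0,"y": 0,"z": 0,"wx": 0,"wy": 0,"wz": 0},{"x": 0,"y": 0,"z": 0,"wx": 0,"wy": 0,"wz": 0}])

```text
time_s: 28.35
position: [0.6678, -0.0968, 0.0271]
eef_rot: [[0.032, 0.999, 0.002], [0.999, -0.032, -0.0], [-0.0, 0.002, -1.0]]
force: [-0.3, -1.5, 0.3]
width: 0.998
finger_force: 0.0
```

Emit:
play_rows(series=[{"x": 0,"y": 0,"z": 0,"wx": 0,"wy": 0,"wz": 0},{"x": 0,"y": 0,"z": 0,"wx": 0,"wy": 0,"wz": 0},{"x": 0,"y": 0,"z": 0,"wx": 0,"wy": 0,"wz": 0},{"x": 0,"y": 0,"z": 0,"wx": 0,"wy": 0,"wz": 0},{"x": 0,"y": 0,"z": 0,"wx": 0,"wy": 0,"wz": 0},{"x": 0,"y": 0,"z": 0,"wx": 0,"wy": 0,"wz": 0}], gripper=0.4, grip_force=25)

```text
time_s: 29.1
position: [0.6675, -0.0967, 0.0266]
eef_rot: [[0.032, 0.999, 0.001], [0.999, -0.032, -0.0], [-0.0, 0.001, -1.0]]
force: [-1.5, 0.4, 5.5]
width: 0.634
finger_force: 27.0
```

Emit:
play_rows(series=[{"x": 0,"y": 0,"z": 0.03,"wx": 0,"wy": 0,"wz": 0},{"x": 0,"y": 0,"z": 0.04,"wx": 0,"wy": 0,"wz": 0},{"x": 0,"y": 0,"z": 0.05,"wx": 0,"wy": 0,"wz": 0},{"x": -0.0255,"y": -0.0292,"z": 0,"wx": 0,"wy": 0,"wz": -0.0278},{"x": -0.0255,"y": -0.0292,"z": 0,"wx": 0,"wy": 0,"wz": -0.0278},{"x": -0.0255,"y": -0.0292,"z": 0,"wx": 0,"wy": 0,"wz": -0.0278},{"x": -0.0255,"y": -0.0292,"z": 0,"wx": 0,"wy": 0,"wz": -0.0278},{"x": -0.0255,"y": -0.0292,"z": 0,"wx": 0,"wy": 0,"wz": -0.0278},{"x": -0.0255,"y": -0.0292,"z": 0,"wx": 0,"wy": 0,"wz": -0.0278},{"x": -0.0255,"y": -0.0292,"z": 0,"wx": 0,"wy": 0,"wz": -0.0278},{"x": -0.0255,"y": -0.0292,"z": 0,"wx": 0,"wy": 0,"wz": -0.0278},{"x": -0.0255,"y": -0.0292,"z": 0,"wx": 0,"wy": 0,"wz": -0.0278}])

```text
time_s: 30.6
position: [0.4948, -0.2943, 0.1173]
eef_rot: [[0.999, -0.039, 0.001], [-0.039, -0.999, -0.0], [0.001, 0.0, -1.0]]
force: [0.1, 0.1, -0.9]
width: 0.638
finger_force: 26.8
```

Emit:
play_rows(series=[{"x": 0,"y": 0,"z": -0.02,"wx": 0,"wy": 0,"wz": 0},{"x": 0,"y": 0,"z": -0.02,"wx": 0,"wy": 0,"wz": 0},{"x": 0,"y": 0,"z": 0,"wx": 0,"wy": 0,"wz": 0},{"x": 0,"y": 0,"z": 0,"wx": 0,"wy": 0,"wz": 0}])

```text
time_s: 31.1
position: [0.4956, -0.293, 0.0859]
eef_rot: [[1.0, -0.032, 0.0], [-0.032, -1.0, 0.001], [0.0, -0.001, -1.0]]
force: [0.2, -0.4, 0.3]
width: 0.636
finger_force: 26.8
```

Emit:
play_rows(series=[{"x": 0,"y": 0,"z": -0.035,"wx": 0,"wy": 0,"wz": 0},{"x": 0,"y": 0,"z": -0.02,"wx": 0,"wy": 0,"wz": 0},{"x": 0,"y": 0,"z": -0.012,"wx": 0,"wy": 0,"wz": 0},{"x": 0,"y": 0,"z": -0.006,"wx": 0,"wy": 0,"wz": 0},{"x": 0,"y": 0,"z": 0,"wx": 0,"wy": 0,"wz": 0},{"x": 0,"y": 0,"z": -0.001,"wx": 0,"wy": 0,"wz": 0},{"x": 0,"y": 0,"z": 0,"wx": 0,"wy": 0,"wz": 0}])

```text
time_s: 31.98
position: [0.4952, -0.294, 0.0308]
eef_rot: [[0.999, -0.034, 0.001], [-0.034, -0.999, -0.0], [0.001, 0.0, -1.0]]
force: [0.0, -0.1, -1.2]
width: 0.633
finger_force: 26.8
```

Emit:
play_rows(series=[{"x": 0,"y": 0,"z": -0.001,"wx": 0,"wy": 0,"wz": 0},{"x": 0,"y": 0,"z": -0.001,"wx": 0,"wy": 0,"wz": 0},{"x": 0,"y": 0,"z": 0,"wx": 0,"wy": 0,"wz": 0}])

```text
time_s: 32.35
position: [0.4951, -0.294, 0.0295]
eef_rot: [[0.999, -0.034, 0.0], [-0.034, -0.999, -0.0], [0.0, 0.0, -1.0]]
force: [-2.4, 1.1, 4.8]
width: 0.639
finger_force: 27.3
```

Emit:
play_rows(series=[{"x": 0,"y": 0,"z": 0,"wx": 0,"wy": 0,"wz": 0},{"x": 0,"y": 0,"z": 0,"wx": 0,"wy": 0,"wz": 0},{"x": 0,"y": 0,"z": 0,"wx": 0,"wy": 0,"wz": 0},{"x": 0,"y": 0,"z": 0,"wx": 0,"wy": 0,"wz": 0},{"x": 0,"y": 0,"z": 0.01,"wx": 0,"wy": 0,"wz": 0},{"x": 0,"y": 0,"z": 0.03,"wx": 0,"wy": 0,"wz": 0},{"x": 0,"y": 0,"z": 0.05,"wx": 0,"wy": 0,"wz": 0},{"x": 0,"y": 0,"z": 0.06,"wx": 0,"wy": 0,"wz": 0},{"x": 0,"y": 0,"z": 0.06,"wx": 0,"wy": 0,"wz": 0},{"x": -0.03,"y": -0.04,"z": 0.03,"wx": 0,"wy": 0,"wz": 0},{"x": -0.04,"y": -0.06,"z": 0,"wx": 0,"wy": 0,"wz": 0},{"x": -0.04,"y": -0.06,"z": 0,"wx": 0,"wy": 0,"wz": 0}], gripper=0.85)

```text
time_s: 33.85
position: [0.4119, -0.4149, 0.2102]
eef_rot: [[0.999, -0.033, 0.001], [-0.033, -0.999, -0.001], [0.001, 0.001, -1.0]]
force: [0.6, -0.1, -0.0]
width: 0.854
finger_force: 0.0
```

Emit:
play_rows(series=[{"x": -0.05,"y": -0.06,"z": 0,"wx": 0,"wy": 0,"wz": 0},{"x": -0.05,"y": -0.06,"z": 0,"wx": 0,"wy": 0,"wz": 0},{"x": -0.04,"y": -0.06,"z": 0,"wx": 0,"wy": 0,"wz": 0},{"x": -0.04,"y": -0.04,"z": 0,"wx": 0,"wy": 0,"wz": 0},{"x": 0,"y": 0,"z": 0,"wx": 0,"wy": 0,"wz": 0},{"x": 0,"y": 0,"z": 0,"wx": 0,"wy": 0,"wz": 0}])

```text
time_s: 34.6
position: [0.278, -0.5785, 0.2092]
eef_rot: [[0.999, -0.033, 0.001], [-0.033, -0.999, 0.0], [0.001, -0.0, -1.0]]
force: [0.6, 0.9, -0.4]
width: 0.85
finger_force: 0.0
```

```bash
python3 - <<'E'
from h import *
from m import obj,B
d,W=grab('top'); cv2.imwrite('pics/t4.png',cv2.resize(d['frame'][130:290,150:530,::-1],None,fx=2.1,fy=2.1))
d,W2=grab('scene','s4.png')
for k in('green','black','pot'): print(k,obj(W,B[k][:4],*B[k][4:]))
for n,(x0,x1,y0,y1,z0,z1) in dict(blue=(.49,.6,.3,.4,.055,.08),yellow=(.49,.6,.21,.305,.055,.08),cutter=(.44,.56,-.34,-.24,.03,.06),pin=(.35,.46,-.43,-.23,.025,.06)).items():
    q=W.reshape(-1,3); m=(q[:,0]>x0)&(q[:,0]<x1)&(q[:,1]>y0)&(q[:,1]<y1)&(q[:,2]>z0)&(q[:,2]<z1); w=q[m]*1000
    print(n,[np.round(t,1) for t in cv2.minAreaRect(w[:,:2].astype(np.float32))],np.median(w[:,2]).round(1))
E
```

```text
green (319, array([ 548.2, -126.1]), array([44.8, 47. ]), 1.6, 'med z', 0.0623, 'mean', array([ 548. , -125.3]))
black (311, array([646.2, 134.8]), array([45.9, 45.8]), 19.6, 'med z', 0.0625, 'mean', array([645.9, 134.8]))
pot (193, array([658.7,  11.9]), array([56.9, 57. ]), 46.1, 'med z', 0.0393, 'mean', array([660.6,  12.1]))
blue [array([538.4, 349.6]), array([45.1, 47.2]), np.float64(0.2)] 64.8
yellow [array([541.6, 265.1]), array([45.1, 47.3]), np.float64(0.8)] 64.9
cutter [array([ 483., -289.]), array([55.6, 80.9]), np.float64(73.4)] 41.0
pin [array([ 423.6, -332.9]), array([138.4,  35.4]), np.float64(87.9)] 35.3
```

View pics/t4.png

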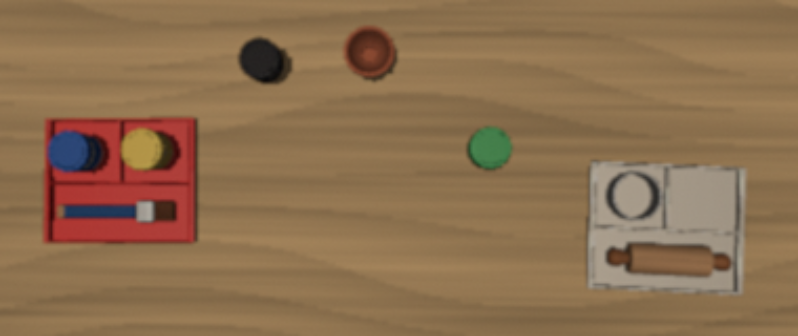

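View pics/s4.png

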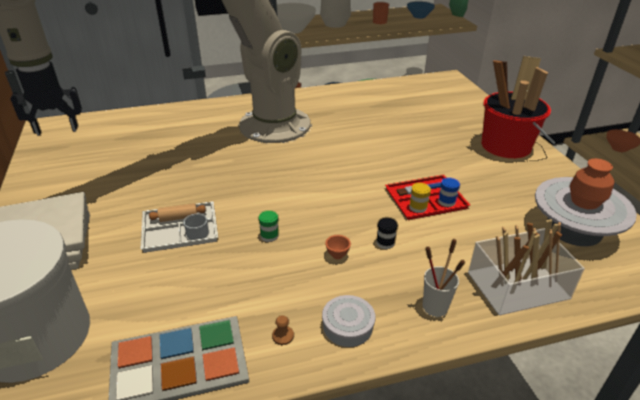

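Both views show every item seated in its place. In the top crop these are the brush at (117,211), blue (70,151), yellow (143,150), pin (668,259) and cutter (632,195). The green jar, black jar and pot have not moved.

```bash
python3 -c "
from workcell import r
print(r.job_done())"
```

```text
the job is handed in; nothing more can be done
None
```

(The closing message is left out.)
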